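Free and open the brush drawer

TASK

Open the brush drawer of the low wooden chest all the way by its bar handle. The white jar stands in its way: first move it clear of the drawer and leave it standing upright on the bench, and before you pull the drawer swing the iron hasp off its catch until it stands at least square out from the chest. The drawer must not bump the jar, and everything else on and around the chest stays where it is.

Things in the scene. Friction and masses are not known exactly. Their poses are not given: they have to be found in the camera images.
- chest: Low dark wooden chest, fixed to the bench: 240 deep (x) x 300 wide (y) x 110 high. Origin: centre of its underside; its x axis points to the back, so its front face is the plane x = -120 in its frame, and the drawer comes out along its -x. The drawer front spans y = -133 to 133, z = 12 to 96.
- drawer (a joint): How far the drawer is out, m: 0 shut, 0.13 its stop. It moves freely with slight friction (about 2 N). The front panel fills nearly the whole front of the chest.
- handle (a point): Middle of the drawer's iron bar handle: a round bar 10 thick and 90 long, parallel to the chest's y, its axis 48 in front of the drawer front and 88 above the bench (22 below the chest's top), held by a leg at each end; it is right of the middle (at y = -55 in the chest's frame). Axes as the chest's. It moves with the drawer.
- hasp (a joint): Angle of the iron hasp, rad: 0 lying across the drawer front over its catch (a small staple at y = 82 in the chest's frame), 1.57 standing square out from the chest's front, 2.3 its stop. It stays where it is left.
- hasp_hinge (a point): Middle of the hasp's upright hinge pin, at the left front corner of the chest (at -126, 145, 70 in the chest's frame). Axes as the chest's. Seen from above the hasp opens clockwise: its free end comes away from the drawer, towards the robot, then round to the left (+y).
- hasp_tab (a point): Middle of the tab at the hasp's free end. The strap is 5 thick, 32 high and runs 81 from the hinge; at its end an upright tab, 8 thick, 42 high (49 to 91 above the bench), stands out 40 from it, away from the drawer when closed. This point is 85 from the hinge along the strap and 27 out. Axes turn with the hasp: -y from hinge to free end, -x the way the tab sticks out.
- jar: White lidded lacquer jar with a black lid, standing on the bench in front of the drawer, in its way: 62 across, 100 high, about 0.35 kg, loose. Origin: centre of its underside.
- tub: Open coopered wooden tub with two iron bands, 146 across, 110 high, loose. Origin: centre of its underside. To be left alone.
- stone: Grey rubbing stone, 160 x 50 x 30, long along its x, loose. Origin: centre of its underside. To be left alone.
- brush: Flat wide lacquer brush, 160 long, 14 high, lying on the rear half of the chest's top, loose. Origin: centre of its underside. To be left alone.
- bottle: Amber bottle, 64 across, 190 high, standing beside the chest, loose. Origin: centre of its underside. To be left alone.
- jar2: Metal can, 72 across, 85 high, standing beside the chest, loose. Origin: centre of its underside. To be left alone.

How it is judged:
By the outcome, as a careful person would: the job done as asked, in the order asked, and still so for the second after the job is handed in, with the robot touching nothing.
It also fails if it takes over 59 s, if anything falls off the work surface, if the arm or the gripper's body presses on something with over 40 N, if the wrist force passes 120 N, or if a joint passes its speed limit or range.

ROBOT

A 7-joint arm with a two-finger parallel gripper is mounted at the origin on the work surface. World frame = base frame: x ahead of the robot, y to its left, z up, the work surface at z = 0. Lengths are in m, angles in rad, forces in N, time in s.
With the tool pointing down it reaches from about 0.425 to 0.875 m from the base axis. Payload 9.9 kg.
Tool frame: the origin (TCP) lies midway between the tips of the shut fingers; the grasp point (between the pads) lies 19 mm behind it; z points along the fingers, y is the line along which they close (so a half turn about z gives the same grasp; the last joint's range is limited). The gripper opens to 85 mm and grips with 20 to 120 N. Pads are 22 mm wide; open, the fingers measure 114 mm over their backs; the gripper's body (76 mm by 85 mm) begins 54 mm behind the grasp point. The pads swing forward as they close: fully open they stand 13 mm farther back than shut.
Start: joints at [1.232, 0.576, 0.025, 1.437, -0.015, 1.129, -0.057], TCP at [0.17, -0.653, 0.231] pointing down, gripper open.
Joint ranges: [-2.76, 2.76], [-0.34, 2.15], [-1.52, 1.57], [0.19, 2.46], [-1.09, 4.23], [0.17, 1.99], [-2.82, 2.82]. Speed limits (rad/s): [2.22, 2.22, 3.01, 3.01, 3.14, 3.14, 3.14].

INTERFACE

Orientations are given as a rotation vector (axis times angle).
In Python, from bench import bot gives the robot as it stands.
- The arm moves only by the tool drive_tool, never from a script. Its argument "moves" is text: rows parted by semicolons, each of 4 numbers parted by spaces: the shift along the tool's x, y, z scaled (see below), then the turn about the tool's z scaled (see below). A call has exactly 10 rows; each row shifts and turns the commanded pose from where the row before left it, along the tool's axes as they then stand; what a row does not reach is not made up. The controller multiplies each number of a shift by 0.3 m and each number of a turn by 120 degrees. A row lasts 1/12 s, in which the tool goes at most 41.7 mm and 7.16 degrees, less where a joint would pass 70% of its speed; a pose out of reach is approached as far as the arm can. A call with a number of a shift or a turn outside -1 to 1 is refused whole. A call with a gripper value outside its range is refused whole. "hand" is the opening, from 0 (shut) to 1 (fully open), set as the call begins (left out, the last holds). The fingers move at their own pace and stop on an object; "newtons" is the grip in N (left out, the last holds). Time passes only in rows, so rows that do not move let the fingers close, or fill a call up. It gives the time, the measured TCP pose, the force, the opening and the grip force at its end, in the units of the state.
- bot.state(): the state, without advancing time (a new reading comes with each control period).
- bot.grab_frame(name): name is "side" or "top"; returns a dict with "frame" (480x640x3 uint8, red, green, blue), "range_z" (480x640 float32, m along the optical axis (not along the pixel's ray), 0 where there is no reading), "vfov" (degrees; the focal length in pixels is half the picture's height over the tangent of half this angle, whatever the lens; pixels are square), "cx", "cy" (the principal point, pixels), "world_from_camera" (4x4, takes a point from camera to world coordinates). Camera axes: x right, y up, looking along -z (the intrinsics and any distortion apply to the point x, -y, -z); pixel columns grow to the right and rows downward; lengths in m; the calibration is good to about 2 mm. A picture is of the moment at which its call begins.
- bot.job_done(): hands the job in; it is judged then, once.
The state is a dict: "t": time; "q": joint angles; "dq": joint speeds; "tau": joint torques, N m; "tcp_pos": TCP position; "tcp_rot": TCP orientation; "contact_force": force on the tool from outside, world axes, zero at the start; "torque": the same for the moment, N m; "finger_gap": finger opening in m; "finger_force": force on a finger pad.
Only numpy, scipy, OpenCV 4.12 (cv2) and the standard library are available. Lean on these libraries where they do the work, as an engineer would, in place of code of your own. Each camera call takes 0.05 s, during which the arm holds its last target. There are 200 camera calls.

## Working session

There is one attempt and no reset: what is moved stays moved. The work goes in short steps, Python scripts to look and compute and a tool call to move; the robot and the scene stay as the last step left them, time stands still between calls to the robot, and variables do not carry over. Pictures are saved under pics/ and viewed, at most 10 in all, crops included, and the job is handed in when it is done.

Besides the shell and the picture viewer there is one more tool, called after ">>>" as a command line: name --argument value ..., lists and objects as JSON in quotes. drive_tool: Moves the arm, as the interface text tells. Its arguments: {"type":"object","properties":{"moves":{"type":"string"},"hand":{"type":"number"},"newtons":{"type":"number"}},"required":["moves"]}

```bash
mkdir -p pics; cat > h.py <<'E'
import numpy as np, cv2
from bench import bot
def grab(n):
    f=bot.grab_frame(n); np.savez(f'/tmp/{n}.npz',**{k:np.asarray(v) for k,v in f.items()}); return f
def load(n): return np.load(f'/tmp/{n}.npz')
def cloud(f):
    z=f['range_z'];h,w=z.shape;fl=h/2/np.tan(np.radians(float(f['vfov']))/2)
    u,v=np.meshgrid(np.arange(w),np.arange(h))
    P=np.stack([(u-f['cx'])*z/fl,-(v-f['cy'])*z/fl,-z,np.ones_like(z)],-1)
    return (P@np.array(f['world_from_camera']).T)[...,:3]
E
python3 - <<'E'
from h import *
for n in('top','side'):
    f=grab(n);cv2.imwrite(f'pics/{n}0.png',f['frame'][...,::-1]);print({k:v for k,v in f.items() if k not in('frame','range_z')})
print(bot.state())
E
```

```text
{'vfov': 57.19568629715641, 'cx': 319.7956842720394, 'cy': 244.12903019912437, 'world_from_camera': array([[ 0.00565183,  0.98464177, -0.17449537,  0.46619246],
       [-0.9997332 ,  0.00947186,  0.02106686,  0.01908653],
       [ 0.0223961 ,  0.17432975,  0.9844326 ,  0.97446625],
       [ 0.        ,  0.        ,  0.        ,  1.        ]])}
{'vfov': 49.73022592602906, 'cx': 313.08428616771823, 'cy': 254.71579449905502, 'world_from_camera': array([[ 0.96831172, -0.16967086,  0.18325996,  0.81078611],
       [ 0.24882533,  0.59252281, -0.766161  , -0.79349416],
       [ 0.02140949,  0.78748239,  0.61596519,  0.74988979],
       [ 0.        ,  0.        ,  0.        ,  1.        ]])}
{'t': 0.1, 'q': array([ 1.232201  ,  0.57648017,  0.02481595,  1.43782241, -0.01499392,
        1.12901583, -0.05651402]), 'dq': array([ 6.04082994e-04, -8.69993964e-04,  1.63518652e-04, -1.13117177e-03,
       -5.87393676e-05,  2.12856137e-04, -1.58297089e-04]), 'tau': array([ 6.87723499e-03, -7.67302108e+01,  2.25794680e+00, -2.86606979e+01,
        1.58361375e-02,  8.68466974e-03,  2.19402267e-05]), 'tcp_pos': array([ 0.17005037, -0.6528024 ,  0.23050715]), 'tcp_rot': array([-3.11461663e+00, -3.99030676e-01,  4.13701022e-04]), 'contact_force': array([-0.71382532, -0.05553066,  0.35240343]), 'torque': array([0.03147226, 0.00642621, 0.02787388]), 'finger_force': 0.0, 'finger_gap': 0.08519513224585615}
```

View pics/top0.png

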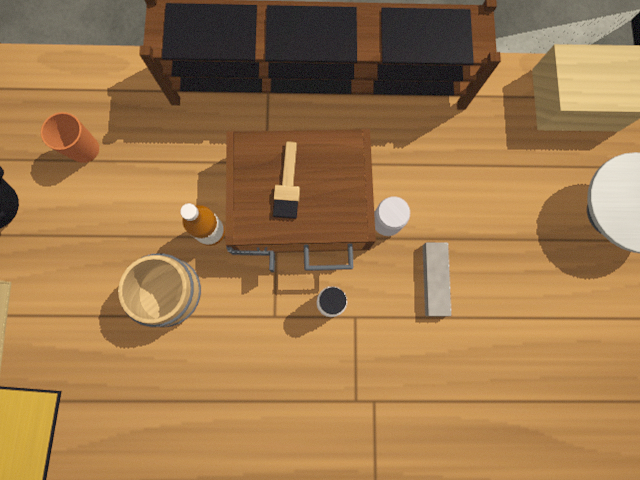

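View pics/side0.png

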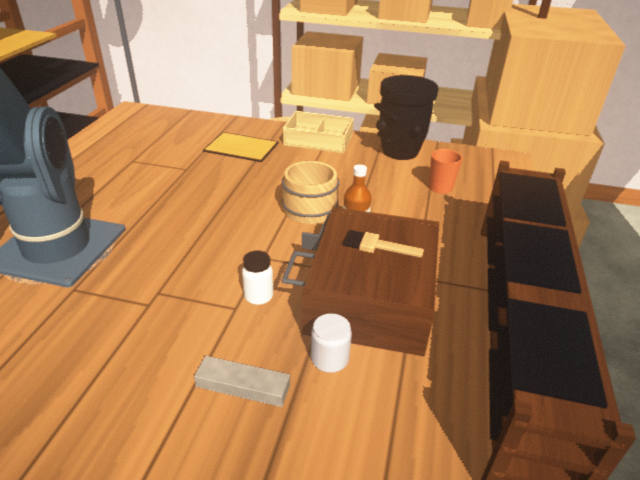

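Top view: the chest top spans about (228–373, 130–245), with the handle bar at (306–352, 267), the hasp strap at (230–272, 252) and its tab at (272, 260). The jar lid is at (332, 301), tub at (160, 290), can at (392, 215), stone at (437, 280). Next I measure them.

```bash
python3 - <<'E'
from h import *
f=load('top');C=cloud(f);z=C[...,2]
def reg(n,u0,u1,v0,v1,lo,hi):
    p=C[v0:v1,u0:u1].reshape(-1,3);p=p[(p[:,2]>lo)&(p[:,2]<hi)]
    r=cv2.minAreaRect(p[:,:2].astype(np.float32)*1000); c,rad=cv2.minEnclosingCircle(p[:,:2].astype(np.float32)*1000)
    print(n,len(p),'rect',np.round(r[0],1),np.round(r[1],1),round(r[2],2),'circ',np.round(c,1),round(rad,1),'z',np.round(np.median(p[:,2]),4),'mm',p[:,:2].min(0).round(3),p[:,:2].max(0).round(3))
reg('chest',215,385,120,255,.104,.116)
reg('chestfrontpart',300,360,225,262,.104,.116)
reg('handle',300,358,256,276,.075,.1)
reg('tab',266,278,252,276,.07,.1)
reg('strap',226,276,246,260,.06,.1)
reg('jar',312,352,280,322,.09,.11)
reg('tub',110,210,245,335,.1,.12)
reg('can',370,415,190,240,.075,.095)
reg('stone',420,455,238,320,.02,.04)
reg('bottle',175,225,200,245,.15,.2)
E
```

```text
chest 15337 rect [741.7  43.8] [241.6 300.9] 2.03 circ [741.6  43.6] 192.1 z 0.1089 mm [ 0.616 -0.11 ] [0.867 0.197]
chestfrontpart 1094 rect [641.1 -19.1] [ 37.4 119.1] 0.97 circ [640.7 -19.1] 62.1 z 0.1088 mm [ 0.621 -0.078] [0.66  0.041]
handle 334 rect [584.5 -17. ] [28.9 97.8] 0.57 circ [585.6 -17. ] 50.7 z 0.0908 mm [ 0.57  -0.066] [0.599 0.032]
tab 107 rect [587.6 102.5] [37.9 15.7] 2.53 circ [588.2 101.5] 19.6 z 0.0887 mm [0.569 0.095] [0.607 0.111]
strap 363 rect [605.3 141.3] [28.7 99.4] 0.65 circ [613.4 141.4] 49.9 z 0.084 mm [0.591 0.092] [0.62  0.191]
jar 595 rect [508.6 -24.4] [51.6 53.2] 89.47 circ [508.5 -24.7] 27.3 z 0.0988 mm [ 0.482 -0.05 ] [0.535 0.001]
tub 987 rect [528.9 325.9] [132.1 130.7] 47.1 circ [528.4 326.8] 66.9 z 0.1085 mm [0.463 0.26 ] [0.594 0.393]
can 786 rect [ 694.4 -152.7] [65.6 64.8] 44.88 circ [ 693.3 -152.5] 34.4 z 0.0837 mm [ 0.659 -0.187] [ 0.727 -0.118]
stone 1746 rect [ 559.9 -257. ] [158.8  51.6] 0.09 circ [ 560.1 -256.9] 82.2 z 0.0285 mm [ 0.481 -0.283] [ 0.639 -0.231]
bottle 275 rect [663.6 243.3] [28.5 28.1] 57.15 circ [663.6 243.3] 14.8 z 0.1884 mm [0.649 0.229] [0.678 0.258]
```

```bash
python3 - <<'E'
from h import *
a=cv2.imread('pics/top0.png')[225:325,215:375];cv2.imwrite('pics/c1.png',cv2.resize(a,None,fx=5,fy=5,interpolation=cv2.INTER_CUBIC))
E
```

```text
(no output)
```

View pics/c1.png

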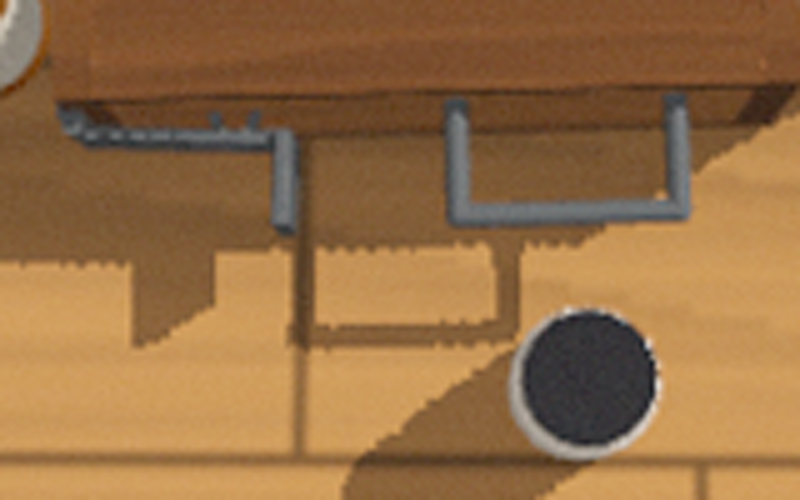

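Crop: bar runs (455,218)–(688,208), tab (285,150–230), jar lid centre (588,378), which agrees with the depth measurements. Chest yaw is about 2°, centre (0.7417, 0.0438). I'll write a row planner next.

```bash
cat >> h.py <<'E'
from scipy.spatial.transform import Rotation as R
def pose():
    s=bot.state();M=R.from_rotvec(s['tcp_rot']).as_matrix()
    return np.array(s['tcp_pos']),np.degrees(np.arctan2(M[1,0],M[0,0])),M
def rows(pts,p,yaw):
    """pts: list of (xyz,yaw_deg) waypoints, one per row; prints rows (tool down)"""
    out=[]
    for q,y in pts:
        a=np.radians(yaw);d=np.array(q)-p
        X=np.array([np.cos(a),np.sin(a),0]);Y=np.array([np.sin(a),-np.cos(a),0])
        s=np.array([d@X,d@Y,-d[2]])/.3; t=-(y-yaw)/120
        if np.linalg.norm(s)>.139 or abs(t)>.0597: print('TOO FAST',np.linalg.norm(s),t)
        out.append('%.3f %.3f %.3f %.3f'%(*s,t)); 
        p=np.array(q);yaw=y
    for i in range(0,len(out),10): print('; '.join(out[i:i+10]))
def go(target,dyaw,n,p=None,yaw=None):
    if p is None: p,yaw,M=pose();print(p.round(4),round(yaw,2),'tilt',M[2].round(3))
    rows([(p+(np.array(target)-p)*k/n,yaw+dyaw*k/n) for k in range(1,n+1)],p,yaw)
CH=np.array([.7417,.0438]);TH=np.radians(2.0)
def cw(x,y): return CH+np.array([np.cos(TH)*x-np.sin(TH)*y,np.sin(TH)*x+np.cos(TH)*y])
E
python3 - <<'E'
from h import *
p,y,M=pose();print(y)
go([.5086,-.0245,.19],180-y,29)
E
```

```text
14.60141773124407
[ 0.1701 -0.6528  0.2305] 14.6 tilt [-0.    -0.002 -1.   ]
0.056 -0.060 0.005 -0.048; 0.062 -0.054 0.005 -0.048; 0.067 -0.048 0.005 -0.048; 0.071 -0.041 0.005 -0.048; 0.075 -0.034 0.005 -0.048; 0.078 -0.026 0.005 -0.048; 0.080 -0.018 0.005 -0.048; 0.081 -0.010 0.005 -0.048; 0.082 -0.002 0.005 -0.048; 0.082 0.006 0.005 -0.048
0.081 0.014 0.005 -0.048; 0.079 0.022 0.005 -0.048; 0.076 0.030 0.005 -0.048; 0.073 0.037 0.005 -0.048; 0.069 0.044 0.005 -0.048; 0.064 0.051 0.005 -0.048; 0.059 0.057 0.005 -0.048; 0.053 0.063 0.005 -0.048; 0.046 0.068 0.005 -0.048; 0.039 0.072 0.005 -0.048
0.032 0.076 0.005 -0.048; 0.024 0.078 0.005 -0.048; 0.017 0.080 0.005 -0.048; 0.008 0.082 0.005 -0.048; 0.000 0.082 0.005 -0.048; -0.008 0.082 0.005 -0.048; -0.016 0.080 0.005 -0.048; -0.024 0.078 0.005 -0.048; -0.032 0.076 0.005 -0.048
```

>>> drive_tool --moves "0.056 -0.060 0.005 -0.048; 0.062 -0.054 0.005 -0.048; 0.067 -0.048 0.005 -0.048; 0.071 -0.041 0.005 -0.048; 0.075 -0.034 0.005 -0.048; 0.078 -0.026 0.005 -0.048; 0.080 -0.018 0.005 -0.048; 0.081 -0.010 0.005 -0.048; 0.082 -0.002 0.005 -0.048; 0.082 0.006 0.005 -0.048" --hand 1

```text
t: 0.93
tcp_pos: [0.2866, -0.4348, 0.216]
tcp_rot: [-2.533, -1.857, 0.0]
contact_force: [-0.7, -0.9, -0.2]
finger_gap: 0.0851
finger_force: 0.0
```

>>> drive_tool --moves "0.081 0.014 0.005 -0.048; 0.079 0.022 0.005 -0.048; 0.076 0.030 0.005 -0.048; 0.073 0.037 0.005 -0.048; 0.069 0.044 0.005 -0.048; 0.064 0.051 0.005 -0.048; 0.059 0.057 0.005 -0.048; 0.053 0.063 0.005 -0.048; 0.046 0.068 0.005 -0.048; 0.039 0.072 0.005 -0.048"

```text
t: 1.77
tcp_pos: [0.4001, -0.2168, 0.2011]
tcp_rot: [-1.326, -2.848, 0.0]
contact_force: [0.4, 0.7, 0.0]
finger_gap: 0.0853
finger_force: 0.0
```

>>> drive_tool --moves "0.032 0.076 0.005 -0.048; 0.024 0.078 0.005 -0.048; 0.017 0.080 0.005 -0.048; 0.008 0.082 0.005 -0.048; 0.000 0.082 0.005 -0.048; -0.008 0.082 0.005 -0.048; -0.016 0.080 0.005 -0.048; -0.024 0.078 0.005 -0.048; -0.032 0.076 0.005 -0.048; 0 0 0 0"

```text
t: 2.6
tcp_pos: [0.5024, -0.0158, 0.1879]
tcp_rot: [-0.062, 3.139, 0.005]
contact_force: [-0.1, 0.5, 1.0]
finger_gap: 0.0854
finger_force: 0.0
```

```bash
python3 - <<'E'
from h import *
p,y,M=pose()
go([.5086,-.0245,.045],(180-y)%360 if y<0 and y>-90 else ((180-y+180)%360-180),8)
print(bot.state()['q'].round(2))
E
```

```text
[ 0.5024 -0.0158  0.1879] -177.74 tilt [-0.002  0.003 -1.   ]
-0.002 -0.004 0.060 0.002; -0.002 -0.004 0.060 0.002; -0.002 -0.004 0.060 0.002; -0.002 -0.004 0.060 0.002; -0.002 -0.004 0.060 0.002; -0.003 -0.004 0.060 0.002; -0.003 -0.004 0.060 0.002; -0.003 -0.004 0.060 0.002
[ 0.52  0.46 -0.84  1.93  0.42  0.93  1.09]
```

>>> drive_tool --moves "-0.010 -0.014 0 0.009; -0.010 -0.015 0 0.010; 0 0 0 0; 0 0 0.060 0; 0 0 0.070 0; 0 0 0.070 0; 0 0 0.070 0; 0 0 0.060 0; 0 0 0.030 0; 0 0 0 0"

```text
t: 3.43
tcp_pos: [0.5057, -0.0304, 0.0783]
tcp_rot: [-0.02, -3.138, 0.001]
contact_force: [-0.8, -0.1, 0.3]
finger_gap: 0.0853
finger_force: 0.0
```

```bash
python3 - <<'E'
from h import *
go([.5086,-.0245,.043],0,4)
E
```

```text
[ 0.5057 -0.0304  0.0783] 179.25 tilt [ 0.003 -0.    -1.   ]
-0.002 0.005 0.029 -0.000; -0.002 0.005 0.029 -0.000; -0.002 0.005 0.029 -0.000; -0.002 0.005 0.029 -0.000
```

>>> drive_tool --moves "-0.004 0.010 0 0; -0.004 0.010 0 0; 0 0 0.030 0; 0 0 0.030 0; 0 0 0.030 0; 0 0 0.028 0; 0 0 0 0; 0 0 0 0; 0 0 0 0; 0 0 0 0"

```text
t: 4.27
tcp_pos: [0.5096, -0.0232, 0.0446]
tcp_rot: [0.018, 3.141, 0.0]
contact_force: [0.7, 0.3, -0.0]
finger_gap: 0.0854
finger_force: 0.0
```

>>> drive_tool --moves "0 0 0 0; 0 0 0 0; 0 0 0 0; 0 0 0 0; 0 0 0 0; 0 0 0 0; 0 0 0 0; 0 0 0 0; 0 0 0 0; 0 0 0 0" --hand 0 --newtons 30

```text
t: 5.1
tcp_pos: [0.5096, -0.0239, 0.0449]
tcp_rot: [0.018, 3.141, -0.001]
contact_force: [-0.7, -3.2, 5.8]
finger_gap: 0.0609
finger_force: 31.7
```

```bash
python3 - <<'E'
from h import *
p,y,M=pose();print(p,y,M[2])
go(p+[0,0,.03],0,3)
go([.45,-.165,p[2]+.03],0,6,p+[0,0,.03],y)
E
```

```text
[ 0.50958918 -0.0238713   0.04487358] 179.32676205951208 [-6.13388323e-04 -9.21568032e-04 -9.99999387e-01]
[ 0.5096 -0.0239  0.0449] 179.33 tilt [-0.001 -0.001 -1.   ]
0.000 0.000 -0.033 -0.000; 0.000 0.000 -0.033 -0.000; 0.000 0.000 -0.033 -0.000
0.032 -0.079 -0.000 -0.000; 0.032 -0.079 -0.000 -0.000; 0.032 -0.079 -0.000 -0.000; 0.032 -0.079 -0.000 -0.000; 0.032 -0.079 -0.000 -0.000; 0.032 -0.079 -0.000 -0.000
```

>>> drive_tool --moves "0 0 -0.033 0; 0 0 -0.033 0; 0 0 -0.034 0; 0.020 -0.050 0 0; 0.035 -0.090 0 0; 0.040 -0.095 0 0; 0.040 -0.095 0 0; 0.035 -0.090 0 0; 0.022 -0.050 0 0; 0 0 0 0"

```text
t: 5.93
tcp_pos: [0.4478, -0.168, 0.0747]
tcp_rot: [-0.027, -3.139, 0.004]
contact_force: [0.0, -1.0, -5.0]
finger_gap: 0.0604
finger_force: 35.8
```

>>> drive_tool --moves "0 0 0 0; 0 0 0 0; 0 0 0.020 0; 0 0 0.025 0; 0 0 0.025 0; 0 0 0.018 0; 0 0 0.010 0; 0 0 0 0; 0 0 0 0; 0 0 0 0"

```text
t: 6.77
tcp_pos: [0.4501, -0.1631, 0.0448]
tcp_rot: [-0.016, -3.141, -0.001]
contact_force: [-0.4, 0.7, -2.8]
finger_gap: 0.0607
finger_force: 36.3
```

>>> drive_tool --moves "0 0 0.001 0; 0 0 0 0; 0 0 0 0; 0 0 0 0; 0 0 0 0; 0 0 0 0; 0 0 0 0; 0 0 0 0; 0 0 0 0; 0 0 0 0" --hand 1

```text
t: 7.6
tcp_pos: [0.4502, -0.1636, 0.0447]
tcp_rot: [0.018, 3.141, -0.0]
contact_force: [-0.2, -0.0, -0.5]
finger_gap: 0.0855
finger_force: 0.0
```

>>> drive_tool --moves "0 0 -0.060 0; 0 0 -0.080 0; 0 0 -0.080 0; 0 0 -0.080 0; 0 0 -0.080 0; 0 0 -0.060 0; 0 0 -0.030 0; 0 0 0 0; 0 0 0 0; 0 0 0 0"

```text
t: 8.43
tcp_pos: [0.4495, -0.1637, 0.1846]
tcp_rot: [-0.018, -3.14, -0.001]
contact_force: [0.2, -0.1, -0.9]
finger_gap: 0.0855
finger_force: 0.0
```

```bash
cat >> h.py <<'E'
def hp(deg):
    """tab point (grasp at 27 out) and tool yaw for hasp angle deg (cw)"""
    a=TH-np.radians(deg); c,s=np.cos(a),np.sin(a); h=cw(-.126,.145); v=(-.027,-.085)
    return h+np.array([c*v[0]-s*v[1],s*v[0]+c*v[1]]), 182-deg
E
python3 - <<'E'
from h import *
for d in(0,90,95): print(d,hp(d))
p,y,M=pose();print(y)
t,_=hp(0)
go([*t,.17],182-y%360,12)
f=grab('side');cv2.imwrite('pics/s2.png',f['frame'][...,::-1])
E
```

```text
0 (array([0.58669923, 0.09842383]), 182)
90 (array([0.52482582, 0.20833143]), 92)
95 (array([0.52724589, 0.21572589]), 87)
179.3538511447098
[ 0.4495 -0.1637  0.1846] 179.35 tilt [ 0.002  0.    -1.   ]
-0.037 0.073 0.004 -0.002; -0.038 0.073 0.004 -0.002; -0.038 0.073 0.004 -0.002; -0.038 0.073 0.004 -0.002; -0.038 0.073 0.004 -0.002; -0.039 0.073 0.004 -0.002; -0.039 0.072 0.004 -0.002; -0.039 0.072 0.004 -0.002; -0.040 0.072 0.004 -0.002; -0.040 0.072 0.004 -0.002
-0.040 0.072 0.004 -0.002; -0.040 0.072 0.004 -0.002
```

View pics/s2.png

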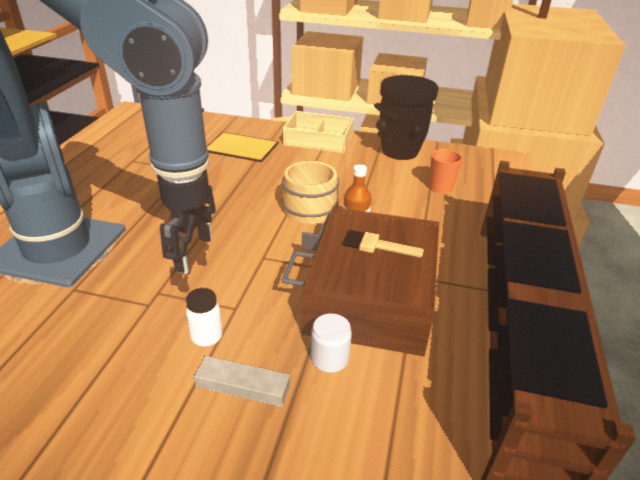

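The jar stands upright at about (205, 318), clear of the drawer. Next is the hasp.

>>> drive_tool --moves "-0.038 0.073 0.004 -0.002; -0.038 0.073 0.004 -0.002; -0.038 0.073 0.004 -0.002; -0.038 0.073 0.004 -0.002; -0.038 0.073 0.004 -0.002; -0.039 0.073 0.004 -0.002; -0.039 0.072 0.004 -0.002; -0.039 0.072 0.004 -0.002; -0.040 0.072 0.004 -0.002; -0.040 0.072 0.004 -0.002" --hand 0.5

```text
t: 9.32
tcp_pos: [0.5645, 0.0562, 0.1722]
tcp_rot: [0.049, -3.139, 0.0]
contact_force: [0.0, -0.7, 0.1]
finger_gap: 0.0427
finger_force: 0.0
```

>>> drive_tool --moves "-0.040 0.072 0.004 -0.002; -0.040 0.072 0.004 -0.002; 0 0 0 0; 0 0 0 0; 0 0 0 0; 0 0 0 0; 0 0 0 0; 0 0 0 0; 0 0 0 0; 0 0 0 0"

```text
t: 10.15
tcp_pos: [0.5872, 0.0985, 0.1714]
tcp_rot: [-0.06, 3.141, -0.0]
contact_force: [-0.2, -0.8, 0.5]
finger_gap: 0.0429
finger_force: 0.0
```

```bash
python3 - <<'E'
from h import *
p,y,M=pose();t,_=hp(0)
go([t[0],.1,.055],182-y%360,6)
print(bot.state()['finger_gap'],bot.state()['q'])
E
```

```text
[0.5872 0.0985 0.1714] -177.8 tilt [-0. -0. -1.]
0.000 0.001 0.065 0.000; 0.000 0.001 0.065 0.000; 0.000 0.001 0.065 0.000; 0.000 0.001 0.065 0.000; 0.000 0.001 0.065 0.000; 0.000 0.001 0.065 0.000
0.042906111707651885 [ 0.24660163  0.61126329 -0.79444624  1.71632182  0.49898728  1.02783026
  0.88630505]
```

>>> drive_tool --moves "0 0.004 0.040 0; 0 0 0.065 0; 0 0 0.070 0; 0 0 0.070 0; 0 0 0.070 0; 0 0 0.045 0; 0 0 0.028 0; 0 0 0 0; 0 0 0 0; 0 0 0 0"

```text
t: 10.98
tcp_pos: [0.5878, 0.1006, 0.0558]
tcp_rot: [-0.061, 3.14, 0.001]
contact_force: [0.3, 0.1, 0.2]
finger_gap: 0.0431
finger_force: 0.0
```

>>> drive_tool --moves "0 0 0 0; 0 0 0 0; 0 0 0 0; 0 0 0 0; 0 0 0 0; 0 0 0 0; 0 0 0 0; 0 0 0 0; 0 0 0 0; 0 0 0 0" --hand 0 --newtons 25

```text
t: 11.82
tcp_pos: [0.5884, 0.0975, 0.0557]
tcp_rot: [-0.056, 3.139, -0.005]
contact_force: [1.9, -6.9, 4.6]
finger_gap: 0.0081
finger_force: 24.1
```

```bash
python3 - <<'E'
from h import *
p,y,M=pose();print(bot.state()['finger_gap'],bot.state()['contact_force'],p,y)
t0,_=hp(0); y0=y%360
n=24;print(n)
rows([(np.array([*(hp(96*k/n)[0]),p[2]])+[p[0]-t0[0],p[1]-t0[1],0],y0-96*k/n) for k in range(1,n+1)],p,y0)
E
```

```text
0.008112083225881339 [ 1.92975101 -6.93569639  4.56646952] [0.58837322 0.09749967 0.0556798 ] -177.94476035700623
24
0.020 0.007 -0.000 0.033; 0.020 0.007 -0.000 0.033; 0.020 0.007 -0.000 0.033; 0.020 0.007 -0.000 0.033; 0.020 0.007 -0.000 0.033; 0.020 0.007 -0.000 0.033; 0.020 0.007 -0.000 0.033; 0.020 0.007 -0.000 0.033; 0.020 0.007 -0.000 0.033; 0.020 0.007 -0.000 0.033
0.020 0.007 -0.000 0.033; 0.020 0.007 -0.000 0.033; 0.020 0.007 -0.000 0.033; 0.020 0.007 -0.000 0.033; 0.020 0.007 -0.000 0.033; 0.020 0.007 -0.000 0.033; 0.020 0.007 -0.000 0.033; 0.020 0.007 -0.000 0.033; 0.020 0.007 -0.000 0.033; 0.020 0.007 -0.000 0.033
0.020 0.007 -0.000 0.033; 0.020 0.007 -0.000 0.033; 0.020 0.007 -0.000 0.033; 0.020 0.007 -0.000 0.033
```

>>> drive_tool --moves "0 -0.010 0 0; 0.020 0.007 0 0.033; 0.020 0.007 0 0.033; 0.020 0.007 0 0.033; 0.020 0.006 0 0.033; 0.020 0.007 0 0.033; 0.020 0.007 0 0.033; 0.020 0.007 0 0.033; 0.020 0.006 0 0.033; 0.020 0.007 0 0.033"

```text
t: 12.65
tcp_pos: [0.5429, 0.1272, 0.0558]
tcp_rot: [0.91, 3.002, 0.005]
contact_force: [11.5, -1.4, -5.1]
finger_gap: 0.008
finger_force: 37.5
```

>>> drive_tool --moves "0.020 0.007 0 0.033; 0.020 0.007 0 0.033; 0.020 0.007 0 0.033; 0.020 0.007 0 0.033; 0.020 0.006 0 0.033; 0.020 0.007 0 0.033; 0.020 0.007 0 0.033; 0.020 0.007 0 0.033; 0.020 0.006 0 0.033; 0.020 0.007 0 0.033"

```text
t: 13.48
tcp_pos: [0.5234, 0.1838, 0.0558]
tcp_rot: [1.875, 2.513, 0.007]
contact_force: [18.5, -8.6, -5.9]
finger_gap: 0.0081
finger_force: 38.0
```

```bash
python3 - <<'E'
from h import *
p,y,M=pose();print(p,y,bot.state()['contact_force'],182-y, hp(182.05-y))
E
```

```text
[0.52341685 0.18377935 0.05581854] 106.52803511165038 [18.51207436 -8.56257926 -5.89324382] 75.47196488834962 (array([0.52154891, 0.18609535]), np.float64(106.47803511165037))
```

>>> drive_tool --moves "0.020 0.010 0 0.033; 0.020 0.010 0 0.033; 0.020 0.009 0 0.033; 0.020 0.008 0 0.033; 0.020 0.007 0 0.033; 0 0 0 0; 0 0 0 0; 0 0 0 0; 0 0 0 0; 0 0 0 0"

```text
t: 14.32
tcp_pos: [0.5292, 0.2136, 0.0557]
tcp_rot: [2.278, 2.158, 0.0]
contact_force: [7.1, -11.0, 3.7]
finger_gap: 0.008
finger_force: 42.6
```

```bash
python3 - <<'E'
from h import *
p,y,M=pose();print(p,y,bot.state()['contact_force'],182-y, hp(182.05-y))
f=grab('top');cv2.imwrite('pics/t2.png',cv2.resize(f['frame'][200:350,100:340,::-1],None,fx=3,fy=3))
E
```

```text
[0.52916629 0.21359992 0.05567706] 86.89771572330994 [  7.05588629 -10.99171109   3.71829865] 95.10228427669006 (array([0.52732967, 0.21594763]), np.float64(86.84771572330993))
```

View pics/t2.png

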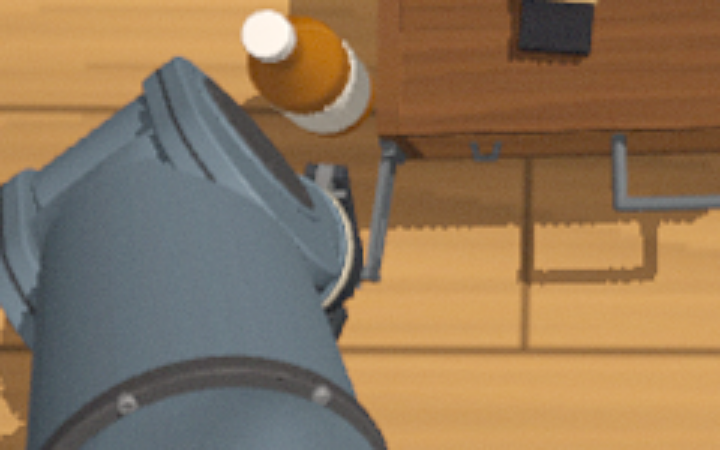

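>>> drive_tool --moves "0 0 0 0; 0 0 0 0; 0 0 0 0; 0 0 0 0; 0 0 0 0; 0 0 0 0; 0 0 0 0; 0 0 0 0; 0 0 0 0; 0 0 0 0" --hand 0.4

```text
t: 15.2
tcp_pos: [0.5267, 0.2174, 0.0549]
tcp_rot: [-2.275, -2.167, 0.0]
contact_force: [-0.4, 0.6, 0.7]
finger_gap: 0.0342
finger_force: 0.0
```

>>> drive_tool --moves "0 0 -0.040 0; 0 0 -0.070 0; 0 0 -0.080 0; 0 0 -0.080 0; 0 0 -0.080 0; 0 0 -0.040 0; 0 0 0 0; 0 0 0 0; 0 0 0 0; 0 0 0 0"

```text
t: 16.03
tcp_pos: [0.5262, 0.2171, 0.1708]
tcp_rot: [-2.275, -2.166, 0.003]
contact_force: [0.2, -0.1, -0.4]
finger_gap: 0.034
finger_force: 0.0
```

```bash
python3 - <<'E'
from h import *
p,y,M=pose();print(bot.state()['finger_gap'])
h=cw(-.168,-.055);print(h)
go([*h,.17],92-y,10)
E
```

```text
0.033975652822741516
[ 0.57572181 -0.01702961]
[0.5262 0.2171 0.1708] 87.2 tilt [-0.001 -0.002 -1.   ]
-0.077 0.020 0.000 -0.004; -0.077 0.020 0.000 -0.004; -0.077 0.019 0.000 -0.004; -0.078 0.018 0.000 -0.004; -0.078 0.018 0.000 -0.004; -0.078 0.017 0.000 -0.004; -0.078 0.016 0.000 -0.004; -0.078 0.016 0.000 -0.004; -0.078 0.015 0.000 -0.004; -0.078 0.014 0.000 -0.004
```

>>> drive_tool --moves "-0.077 0.020 0 -0.004; -0.077 0.020 0 -0.004; -0.077 0.019 0 -0.004; -0.078 0.018 0 -0.004; -0.078 0.018 0 -0.004; -0.078 0.017 0 -0.004; -0.078 0.016 0 -0.004; -0.078 0.016 0 -0.004; -0.078 0.015 0 -0.004; -0.078 0.014 0 -0.004"

```text
t: 16.87
tcp_pos: [0.5757, -0.0176, 0.1708]
tcp_rot: [-2.181, -2.259, 0.002]
contact_force: [0.1, -0.7, 0.3]
finger_gap: 0.034
finger_force: 0.0
```

>>> drive_tool --moves "0 0 0 0; 0 0 0 0; 0 0 0 0; 0 0 0 0; 0 0 0 0; 0 0 0 0; 0 0 0 0; 0 0 0 0; 0 0 0 0; 0 0 0 0"

```text
t: 17.7
tcp_pos: [0.5761, -0.0163, 0.1719]
tcp_rot: [2.182, 2.26, 0.0]
contact_force: [0.8, -0.4, -0.0]
finger_gap: 0.0343
finger_force: 0.0
```

```bash
python3 - <<'E'
from h import *
p,y,M=pose();print(bot.state()['finger_gap'])
h=cw(-.168,-.055)
go([*h,.069],92-y,5)
f=grab('top');cv2.imwrite('pics/t3.png',cv2.resize(f['frame'][180:360,100:400,::-1],None,fx=2.6,fy=2.6))
C=cloud(f)
# hasp strap: points near hinge, z 50..92
hg=cw(-.126,.145)
m=(C[...,2]>.06)&(C[...,2]<.096)&(abs(C[...,1]-hg[1])<.07)&(C[...,0]<hg[0]-.01)&(C[...,0]>.48)
P=C[m];print(len(P))
T=P[(P[:,0]>.545)&(P[:,0]<.6)];k=np.polyfit(T[:,0],T[:,1],1);print('strap slope deg',np.degrees(np.arctan(k[0])),len(T))
print('hasp deg',90-2-np.degrees(np.arctan(k[0]))+4, P[:,:2].min(0),P[:,:2].max(0))
E
```

```text
0.034285940903274206
[ 0.5761 -0.0163  0.1719] 92.0 tilt [ 0.  0. -1.]
-0.001 -0.000 0.069 0.000; -0.001 -0.000 0.069 0.000; -0.001 -0.000 0.069 0.000; -0.001 -0.000 0.069 0.000; -0.001 -0.000 0.069 0.000
271
strap slope deg -6.035355617393819 130
hasp deg 98.03535561739382 [0.52253768 0.18570014] [0.60015032 0.25417336]
```

View pics/t3.png

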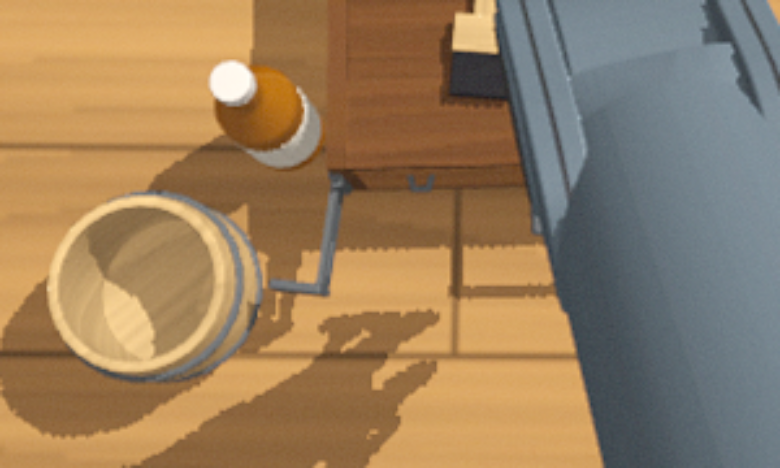

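Hasp stands about 95–98° open (strap (340,185) to (325,285)); tub, bottle and brush are in place. Next I descend on the handle.

>>> drive_tool --moves "-0.002 -0.002 0.040 0; 0 0 0.065 0; 0 0 0.065 0; 0 0 0.065 0; 0 0 0.060 0; 0 0 0.045 0; 0 0 0 0; 0 0 0 0; 0 0 0 0; 0 0 0 0"

```text
t: 18.58
tcp_pos: [0.5762, -0.0169, 0.071]
tcp_rot: [2.182, 2.259, 0.002]
contact_force: [-0.3, -0.1, 0.3]
finger_gap: 0.0342
finger_force: 0.0
```

>>> drive_tool --moves "0 0 0 0; 0 0 0 0; 0 0 0 0; 0 0 0 0; 0 0 0 0; 0 0 0 0; 0 0 0 0; 0 0 0 0; 0 0 0 0; 0 0 0 0" --hand 0 --newtons 40

```text
t: 19.42
tcp_pos: [0.5759, -0.017, 0.0707]
tcp_rot: [2.182, 2.259, 0.001]
contact_force: [-0.7, 0.3, 6.4]
finger_gap: 0.0085
finger_force: 39.0
```

```bash
python3 - <<'E'
from h import *
p,y,M=pose()
d=-np.array([np.cos(TH),np.sin(TH),0])*.133
go(p+d,0,15)
E
```

```text
[ 0.5759 -0.017   0.0707] 91.99 tilt [-0.     0.001 -1.   ]
-0.000 -0.030 -0.000 -0.000; -0.000 -0.030 -0.000 -0.000; -0.000 -0.030 -0.000 -0.000; -0.000 -0.030 -0.000 -0.000; -0.000 -0.030 -0.000 -0.000; -0.000 -0.030 -0.000 -0.000; -0.000 -0.030 -0.000 -0.000; -0.000 -0.030 -0.000 -0.000; -0.000 -0.030 -0.000 -0.000; -0.000 -0.030 -0.000 -0.000
-0.000 -0.030 -0.000 -0.000; -0.000 -0.030 -0.000 -0.000; -0.000 -0.030 -0.000 -0.000; -0.000 -0.030 -0.000 -0.000; -0.000 -0.030 -0.000 -0.000
```

>>> drive_tool --moves "0 -0.020 0 0; 0 -0.030 0 0; 0 -0.035 0 0; 0 -0.035 0 0; 0 -0.035 0 0; 0 -0.035 0 0; 0 -0.035 0 0; 0 -0.035 0 0; 0 -0.035 0 0; 0 -0.035 0 0"

```text
t: 20.25
tcp_pos: [0.4767, -0.0203, 0.0706]
tcp_rot: [2.181, 2.259, 0.003]
contact_force: [2.7, 0.3, 6.4]
finger_gap: 0.0084
finger_force: 39.7
```

>>> drive_tool --moves "0 -0.030 0 0; 0 -0.025 0 0; 0 -0.020 0 0; 0 -0.015 0 0; 0 -0.010 0 0; 0 -0.007 0 0; 0 0 0 0; 0 0 0 0; 0 0 0 0; 0 0 0 0"

```text
t: 21.08
tcp_pos: [0.446, -0.0213, 0.0706]
tcp_rot: [2.181, 2.258, 0.005]
contact_force: [4.9, 0.1, 5.2]
finger_gap: 0.0085
finger_force: 39.9
```

>>> drive_tool --moves "0 -0.005 0 0; 0 -0.005 0 0; 0 0 0 0; 0 0 0 0; 0 0 0 0; 0 0 0 0; 0 0 0 0; 0 0 0 0; 0 0 0 0; 0 0 0 0"

```text
t: 21.92
tcp_pos: [0.446, -0.0212, 0.0708]
tcp_rot: [2.179, 2.256, 0.011]
contact_force: [15.0, -2.1, -5.0]
finger_gap: 0.0087
finger_force: 39.2
```

>>> drive_tool --moves "0 0.008 0 0; 0 0 0 0; 0 0 0 0; 0 0 0 0; 0 0 0 0; 0 0 0 0; 0 0 0 0; 0 0 0 0; 0 0 0 0; 0 0 0 0" --hand 0.4

```text
t: 22.75
tcp_pos: [0.4438, -0.0216, 0.0699]
tcp_rot: [-2.182, -2.26, 0.0]
contact_force: [-0.3, -0.4, 1.1]
finger_gap: 0.0343
finger_force: 0.0
```

>>> drive_tool --moves "0 0 -0.030 0; 0 0 -0.060 0; 0 0 -0.080 0; 0 0 -0.080 0; 0 0 -0.080 0; 0 0 -0.080 0; 0 0 -0.060 0; 0 0 -0.030 0; 0 0 0 0; 0 0 0 0"

```text
t: 23.58
tcp_pos: [0.4437, -0.0217, 0.2195]
tcp_rot: [2.182, 2.26, -0.0]
contact_force: [-0.2, -0.5, 0.3]
finger_gap: 0.0342
finger_force: 0.0
```

```bash
python3 - <<'E'
from h import *
f=grab('side');cv2.imwrite('pics/s4.png',f['frame'][...,::-1])
f=grab('top');cv2.imwrite('pics/t4.png',f['frame'][...,::-1])
E
```

```text
(no output)
```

View pics/s4.png

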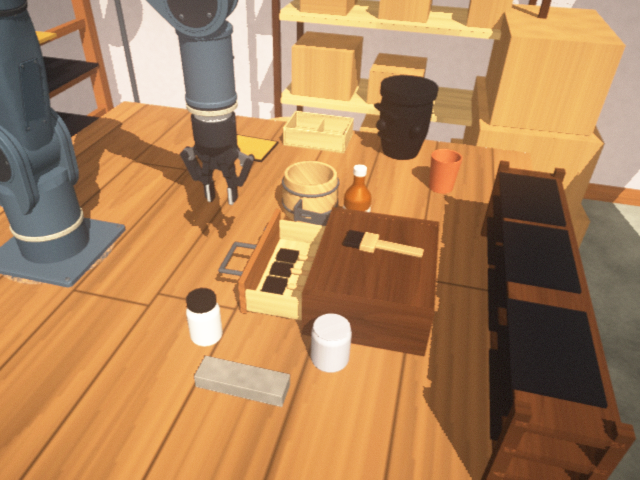

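View pics/t4.png

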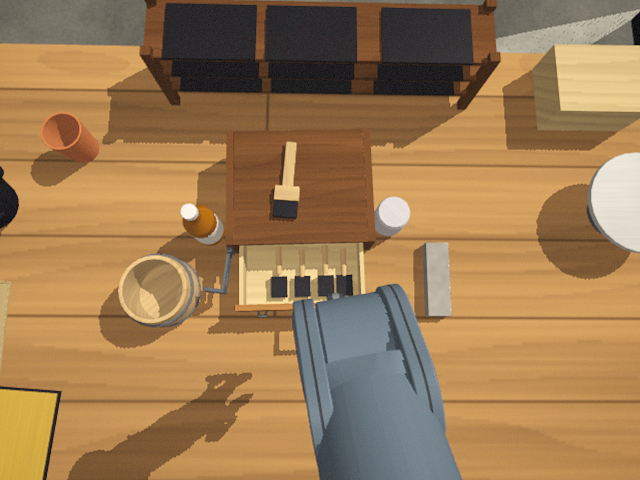

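The drawer is fully out (front at row 307), the hasp stands clear beside it, the jar is upright at (205, 318) in the side view, and nothing else has moved. I'm handing it in.

```bash
python3 -c "
from bench import bot
print(bot.job_done())"
```

```text
the job is handed in; nothing more can be done
None
```

The job is handed in at about 24 s of the 59 s allowed: jar moved aside and standing upright, then hasp swung to about 95°, then drawer pulled to its 0.13 m stop, with nothing else seen to have moved; no verdict came back.

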